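# Third hand for a drawer front

## Task

Take the drawer front (the white panel with a round knob) out of the board rack and stand it on the narrow wooden ledge under the drawer box, knob outwards, upright and centred left to right on the box. Then press it flush against the front of the box with a steady push of about 10 newtons and keep it so, because I am going to screw it on from inside the drawer: finish while still holding it pressed there, not letting go or backing off. Leave the chopping boards and everything else on the island where they are.

Things in the scene. Friction and masses are not known exactly. Their poses are not given: they have to be found in the camera images.
- front: The drawer front: white framed panel on edge in one of the rack's slots (any). 200 mm wide (its y), 18 thick (x), 120 high (z), about 0.3 kg. Origin: centre of underside. Back (+x) flat. Outer side (-x, at first facing the robot, give or take the rack's yaw): 18 mm thick frame (top rail 40 mm high: grip it here from above), panel recessed 6 mm, round dark knob 24 mm wide at mid-width.
- knob (a point): Outer end of the front's knob: 24 mm out (-x) from the mid-plane of the front, 55 mm above its underside.
- drawer: Open plywood drawer box, fixed and rigid, on a cradle. Origin: middle of the lower edge of its front face, 35 mm above the table. x points into the drawer, y along the face, z up. 220 mm deep, 170 wide, 75 high; its front face is the plane x = 0. The front goes with its back on that plane, centred, undersides level: it overhangs 15 mm at each side and 45 mm above.
- ledge: Fixed wooden batten under the drawer's front edge. Origin on the table straight below the drawer's origin, same axes. Its flat top is 35 mm above the table, 160 mm long in y, and sticks out 26 mm in front of the drawer's face (from x = -26 mm to 0). Rigid; a front pressed down on it drags and resists sliding, one standing lightly slides freely.
- rack: Fixed bamboo board rack, base 200 x 200 mm, 12 mm high, origin at centre of underside. Three slots along its y, at x = -70, 0 and +70 mm, between dowels at y = -70 and +70 mm that rise 30 mm above the base, 22 mm clear between. The boards and the front stand on the base; the middle is free for fingers.
- board_plain: Bystander: white plastic chopping board with stepped corners and a grey grip slot near the top, no knob, 18 mm thick, 190 mm wide, 128 mm high, standing in another slot; origin at centre of underside.
- board_handle: Bystander: wooden chopping board with a stub handle on top, 18 mm thick, 180 mm wide, 145 mm high with handle, standing in another slot; origin at centre of underside.
- mug: Bystander: white mug, 72 mm wide, 85 mm high; origin at centre of underside.
- screwdriver: Bystander: screwdriver lying on the table, 160 mm long.
- jar: Bystander: glass jar, 60 mm wide, 90 mm high; origin at centre of underside.
- bowl: Bystander: white bowl, 110 mm wide, 50 mm high; origin at centre of underside.
- mill: Bystander: dark wooden pepper mill, 52 mm wide, 135 mm high; origin at centre of underside.
Not all that is in view belongs to the job. Of the things that look like the front, the largest one is meant.

How it is judged:
By the outcome, as a careful person would: the job done as asked, in the order asked, and still so for the second after the job is handed in, while the arm keeps its last pose, push and grip.
It also fails if it takes over 64 s, if anything falls off the work surface, if the arm or the gripper's body presses on something with over 40 N, if the wrist force passes 120 N, or if a joint passes its speed limit or range.

## Robot

A 6-joint arm with a two-finger parallel gripper is mounted at the origin on the work surface. World frame = base frame: x ahead of the robot, y to its left, z up, the work surface at z = 0. Lengths are in mm, angles in rad, forces in N, time in s.
With the tool pointing down it reaches from about 400 to 925 mm from the base axis. Payload 12.5 kg.
Tool frame: the origin (TCP) lies between the finger pads; the fingertips stand env.tip_extent ahead of it and the grasp point (between the pads) lies 11 mm behind it (env.tip_extent is the distance from the TCP to the fingertips, in mm); z points along the fingers, y is the line along which they close (so a half turn about z gives the same grasp; the last joint's range is limited). The gripper opens to 95 mm and grips with 3 to 60 N. Pads are 20 mm wide; open, the fingers measure 119 mm over their backs; the gripper's body (75 mm by 180 mm) begins 59 mm behind the grasp point.
Start: joints at [-1.421, 0.491, 1.559, -0, 1.092, -0.106], TCP at [158.159, -604.675, 222.661] pointing down, gripper open.
Joint ranges: [-3.1, 3.1], [-0.84, 2.19], [0.05, 2.79], [-1.13, 4.28], [0.06, 2.93], [-2.69, 2.69]. Speed limits (rad/s): [2.22, 2.22, 2.79, 3.14, 3.14, 3.14].

## Interface

Orientations are given as [roll, pitch, yaw] about the fixed x, y, z axes, in that order (R = Rz(yaw) Ry(pitch) Rx(roll)).
In Python, from cell import env gives the robot as it stands.
- The arm moves only by the tool carry_out, never from a script. Its argument "motion" is a list of rows, each a list of 5 numbers: the shift along the tool's x, y, z in mm, then the turn about the tool's z in degrees, then the closure, from 0 (fully open) to 1 (shut). A call has 1 to 12 rows; each row shifts and turns the commanded pose from where the row before left it, along the tool's axes as they then stand; what a row does not reach is not made up. A row lasts 1/10 s, in which the tool goes at most 50 mm and 8.59 degrees, less where a joint would pass 70% of its speed; a pose out of reach is approached as far as the arm can. A call with a gripper value outside its range is refused whole. The fingers move at their own pace and stop on an object; the grip force is fixed at half the most. Time passes only in rows, so rows that do not move let the fingers close. It gives the time, the measured TCP pose, the force, the opening and the grip force at its end, in the units of the state.
- env.state(): the state, without advancing time (a new reading comes with each control period).
- env.read_camera(name): name is "scene" or "side" or "wrist"; returns a dict with "color" (480x640x3 uint8, red, green, blue), "K" (3x3 intrinsics, pixels), "R" (3x3) and "t" (3): a world point X has camera coordinates R X + t; the wrist camera has in their place "hand_eye" (4x4, takes a point from camera to tool coordinates, whose origin is the TCP and whose axes are the flange's). Camera axes: x right, y down, z forward; pixel columns grow to the right and rows downward; lengths in mm; the calibration is good to about 2 mm. A picture is of the moment at which its call begins: read the wrist's pose just before it. There is no depth.
- env.job_done(): hands the job in; it is judged then, once.
The state is a dict: "t": time; "joints": joint angles; "qvel": joint speeds; "tau": joint torques, N m; "eef_pos": TCP position; "tcp_rot": TCP orientation; "ft_force": force on the tool from outside, world axes, zero at the start; "moment": the same for the moment, N m; "opening": opening from 0.0 (shut) to 1.0 (fully open); "grip_force": force on a finger pad.
Only numpy, scipy, OpenCV 4.12 (cv2) and the standard library are available. Lean on these libraries where they do the work, as an engineer would, in place of code of your own. Each camera call takes 0.05 s, during which the arm holds its last target. There are 200 camera calls.

## Working session

There is one attempt and no reset: what is moved stays moved. The work goes in short steps, Python scripts to look and compute and a tool call to move; the robot and the scene stay as the last step left them, time stands still between calls to the robot, and variables do not carry over. Pictures are saved under pics/ and viewed, at most 10 in all, crops included, and the job is handed in when it is done.

Besides the shell and the picture viewer there is one more tool, called by a JSON object that holds its "api" and its "payload". carry_out: Moves the arm, as the interface text tells. Its arguments: {"type":"object","properties":{"motion":{"type":"array"}},"required":["motion"]}

```bash
mkdir -p pics; ls; python3 - <<'E'
from cell import env
import cv2,numpy as np
s=env.state()
for k,v in s.items(): print(k,np.round(v,3).tolist())
print(env.tip_extent)
a=env.read_camera("scene");b=env.read_camera("side")
import pickle;pickle.dump((a,b),open('cams.pkl','wb'))
for n,c in (('scene',a),('side',b)):
    cv2.imwrite(f'pics/{n}.png',c['color'][:,:,::-1]); print(n,np.round(c['K'],1).tolist(),np.round(c['R'],3).tolist(),np.round(c['t']).tolist(), (-c['R'].T@c['t']).round())
E
```

```text
pics
t 0.0
joints [-1.421, 0.492, 1.559, 0.0, 1.092, -0.106]
qvel [-0.001, -0.001, -0.0, 0.002, -0.001, 0.002]
tau [-0.004, -61.265, -25.818, 0.069, 0.048, -0.0]
eef_pos [158.111, -604.43, 222.089]
tcp_rot [-3.141, -0.0, 0.256]
ft_force [-0.064, -0.935, -0.924]
moment [-0.032, 0.031, -0.025]
grip_force 0.0
opening 0.998
8.0
scene [[505.7, 0.0, 319.0], [0.0, 505.7, 239.4], [0.0, 0.0, 1.0]] [[0.889, 0.457, 0.012], [0.25, -0.464, -0.85], [-0.383, 0.759, -0.527]] [-501.0, -59.0, 1686.0] [ 1106. -1078.   844.]
side [[442.9, 0.0, 312.6], [0.0, 442.9, 234.8], [0.0, 0.0, 1.0]] [[-0.999, -0.054, -0.008], [-0.021, 0.524, -0.851], [0.05, -0.85, -0.524]] [549.0, 87.0, 1108.0] [495. 926. 659.]
```

View pics/scene.png

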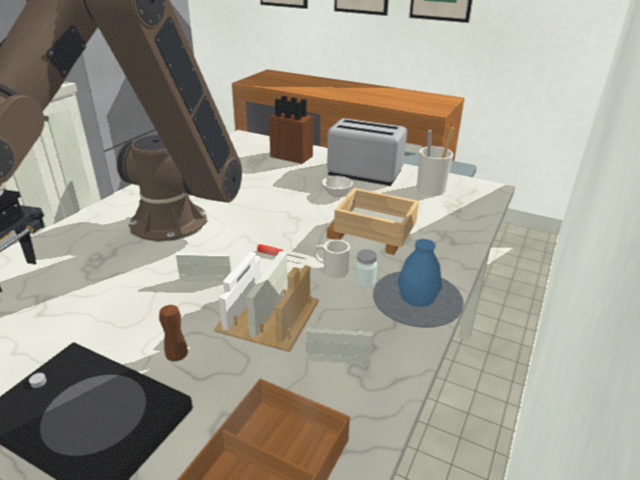

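View pics/side.png

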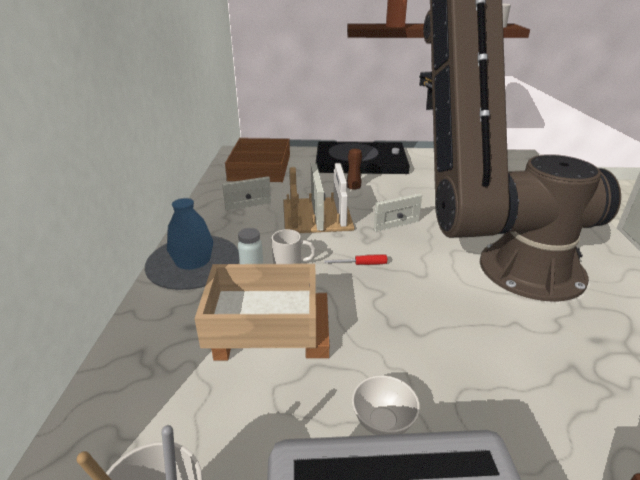

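The scene view shows the rack around (267,320): a white board in the slot nearest the robot (240,290), a greyish-white one in the middle (265,300) and the wooden board (295,300). Two small lookalike panels stand on the table at (203,265) and (340,345). The drawer is at (375,215), with its ledge on the robot's side. I'll enlarge the rack to choose between the candidates.

```bash
python3 - <<'E'
import pickle,cv2,numpy as np
a,b=pickle.load(open('cams.pkl','rb'))
p=cv2.resize(a['color'][240:360,160:320,::-1],None,fx=5,fy=5,interpolation=cv2.INTER_CUBIC)[:, :]
cv2.imwrite('pics/crop1.png',p)
q=cv2.resize(b['color'][150:240,260:380,::-1],None,fx=3.33,fy=3.33,interpolation=cv2.INTER_CUBIC)
r=cv2.resize(b['color'][250:370,190:350,::-1],None,fx=2.5,fy=2.5,interpolation=cv2.INTER_CUBIC)
z=np.zeros((300,800,3),np.uint8);z[:min(300,q.shape[0]),:400]=q[:300,:400];z[:,400:]=r[:300,:400]
r2=cv2.resize(a['color'][180:255,320:425,::-1],(400,286),interpolation=cv2.INTER_CUBIC)
z2=np.zeros((300,800,3),np.uint8);z2[:286,:400]=r2
cv2.imwrite('pics/crop2.png',np.vstack([z,z2]))
E
```

```text
(no output)
```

View pics/crop1.png

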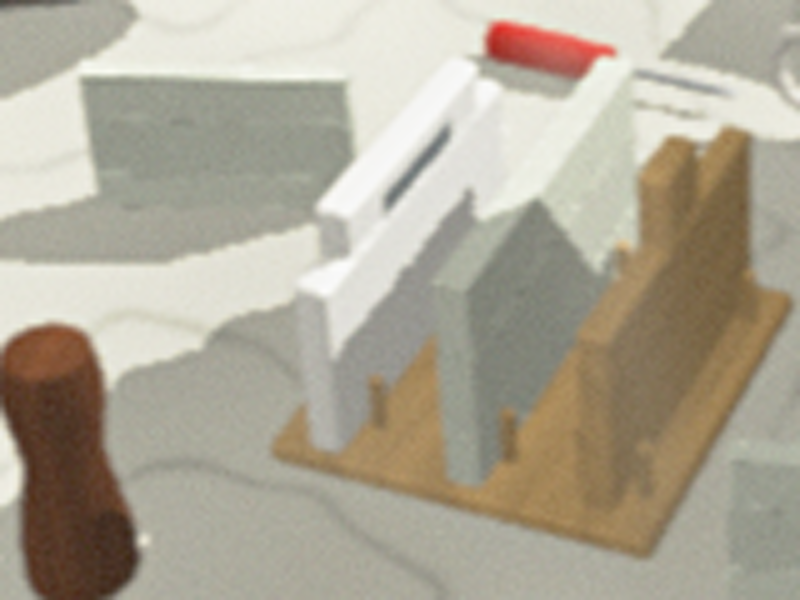

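View pics/crop2.png

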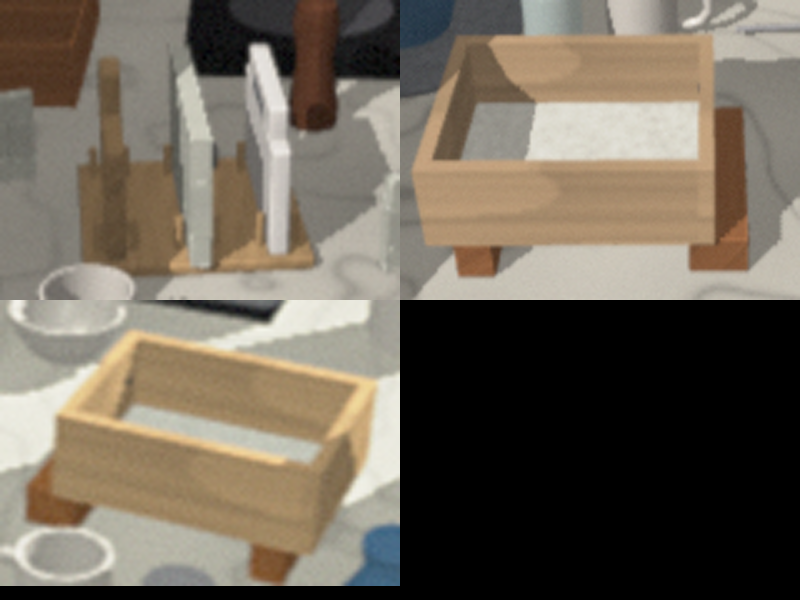

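In the crops:
- **Left board, crop 1 (400,250):** it has stepped corners and a grey grip slot, so it is board_plain.
- **Middle panel, crop 1 (540,270):** it has a plain rectangular back and no slot, and it is the largest of the panels, so it is the front.
- **Two panels on the table:** smaller decoys.

I'll localise the panel and the drawer by pixels.

```bash
cat > h.py <<'E'
import pickle,numpy as np
def ray(c,uv,z):
    d=c['R'].T@np.linalg.inv(c['K'])@np.array([uv[0],uv[1],1.]); o=-c['R'].T@c['t']
    return o+d*(z-o[2])/d[2]
def proj(c,X):
    p=c['K']@(c['R']@np.asarray(X,float)+c['t']); return p[:2]/p[2]
E
python3 - <<'E'
from h import *
a,b=pickle.load(open('cams.pkl','rb'))
A=lambda u,v:(160+u/5-.4,240+v/5-.4)
B=lambda u,v:(320+u/3.81-.4,180+v/3.81-.4)
C=lambda u,v:(190+(u-400)/2.5-.3,250+v/2.5-.3)
D=lambda u,v:(260+u/3.33-.3,150+v/3.33-.3)
def show(n,c,f,L,z):
    print(n,[ray(c,f(*l),z)[:2].round(0).tolist() for l in L])
show('front top scene -y:-x,+x; +y:-x,+x',a,A,[(435,285),(470,292),(605,57),(633,65)],132)
show('front side +y:-x,+x; ',b,D,[(213,138),(188,142),],132)
show('plain  scene low steps',a,A,[(300,285),(330,295)],125)
show('rack scene l,b,r',a,A,[(275,447),(643,553),(790,297)],12)
show('rack side farL,nearL,nearR',b,D,[(78,165),(83,270),(313,262)],12)
show('drawer scene f-y f+y b-y b+y',a,B,[(58,412),(130,333),(318,462),(375,380)],110)
show('drawer side',b,C,[(713,37),(715,163),(460,37),(415,167)],110)
E
```

```text
front top scene -y:-x,+x; +y:-x,+x [[557.0, -347.0], [573.0, -344.0], [527.0, -149.0], [544.0, -149.0]]
front side +y:-x,+x;  [[527.0, -155.0], [547.0, -147.0]]
plain  scene low steps [[497.0, -369.0], [514.0, -368.0]]
rack scene l,b,r [[467.0, -365.0], [660.0, -344.0], [634.0, -145.0]]
rack side farL,nearL,nearR [[663.0, -337.0], [637.0, -142.0], [441.0, -163.0]]
drawer scene f-y f+y b-y b+y [[706.0, -197.0], [711.0, -96.0], [867.0, -168.0], [872.0, -70.0]]
drawer side [[536.0, 156.0], [527.0, 314.0], [752.0, 165.0], [745.0, 328.0]]
```

{"api": "carry_out", "payload": {"motion": [[0, 0, -8, -8.3, 0.4], [0, 0, -8, -8.3, 0.4], [0, 0, -8, -8.3, 0.4], [0, 0, -8, -8.3, 0.4], [0, 0, -8, -8.3, 0.4], [0, 0, -8, -8.3, 0.4], [0, 0, -8, -8.3, 0.4], [0, 0, -8, -8.3, 0.4], [0, 0, -8, -8.3, 0.4], [0, 0, -8, -8.3, 0.4], [0, 0, 0, 0, 0.4]]}}

```text
t: 1.2
eef_pos: [158.2, -604.9, 303.3]
tcp_rot: [-3.142, 0.001, 1.707]
ft_force: [0.2, 0.2, 0.2]
opening: 0.6
grip_force: 0.0
```

```bash
cat >> h.py <<'E'
from scipy.spatial.transform import Rotation as Ro
def shift(s,tgt,yaw):
    R=Ro.from_euler('xyz',s['tcp_rot']).as_matrix()
    d=R.T@(np.array(tgt)-s['eef_pos']); y=s['tcp_rot'][2]
    print('pos',np.round(s['eef_pos'],1),'rot',np.round(s['tcp_rot'],4),'shift tool',d.round(1),'turn deg',round(np.degrees(y-yaw),2),'F',np.round(s['ft_force'],1),'M',np.round(s['moment'],2),'grip',round(s['grip_force'],1),'open',round(s['opening'],3),'t',round(s['t'],2))
E
python3 - <<'E'
from h import *
from cell import env
a,b=pickle.load(open('cams.pkl','rb'))
B=lambda u,v:(320+u/3.81-.4,180+(v-300)/3.81-.4)
for l in [(58,412),(130,333),(318,462),(375,380)]: print(ray(a,B(*l),110).round())
shift(env.state(),[550,-247,300],1.71)
E
```

```text
[534. 160. 110.]
[527. 319. 110.]
[745. 182. 110.]
[742. 336. 110.]
pos [ 158.2 -604.9  303.3] rot [-3.1416e+00  1.2000e-03  1.7066e+00] shift tool [301.5 436.7   2.9] turn deg -0.19 F [0.2 0.2 0.2] M [-0.   -0.12 -0.02] grip 0.0 open 0.6 t 1.2
```

{"api": "carry_out", "payload": {"motion": [[25, 36.3, 0, 0, 0.4], [25, 36.3, 0, 0, 0.4], [25, 36.3, 0, 0, 0.4], [25, 36.3, 0, 0, 0.4], [25, 36.3, 0, 0, 0.4], [25, 36.3, 0, 0, 0.4], [25, 36.3, 0, 0, 0.4], [25, 36.3, 0, 0, 0.4], [25, 36.3, 0, 0, 0.4], [25, 36.3, 0, 0, 0.4], [25, 36.3, 0, 0, 0.4], [25, 36.3, 0, 0, 0.4]]}}

```text
t: 2.4
eef_pos: [551.0, -247.8, 302.0]
tcp_rot: [-3.141, -0.0, 1.699]
ft_force: [0.8, -0.4, 0.2]
opening: 0.599
grip_force: 0.0
```

```bash
cat >> h.py <<'E'
def wcam():
    from cell import env
    s=env.state(); w=env.read_camera('wrist')
    T=np.eye(4);T[:3,:3]=Ro.from_euler('xyz',s['tcp_rot']).as_matrix();T[:3,3]=s['eef_pos']
    M=np.linalg.inv(T@w['hand_eye']); return s,dict(color=w['color'],K=w['K'],R=M[:3,:3],t=M[:3,3])
E
python3 - <<'E'
from h import *
import cv2
s,w=wcam(); pickle.dump(w,open('w1.pkl','wb'))
shift(s,[550,-247,300],1.71)
cv2.imwrite('pics/w1.png',w['color'][:,:,::-1])
print([proj(w,p).round() for p in ([565,-346,132],[536,-149,132],[550,-247,132])])
E
```

```text
pos [ 551.  -247.8  302. ] rot [-3.1410e+00 -3.0000e-04  1.6995e+00] shift tool [ 0.9 -0.9  2. ] turn deg -0.6 F [ 0.8 -0.4  0.2] M [-0.01 -0.12  0.02] grip 0.0 open 0.599 t 2.4
[array([323., 323.]), array([320., 107.]), array([321., 222.])]
```

View pics/w1.png

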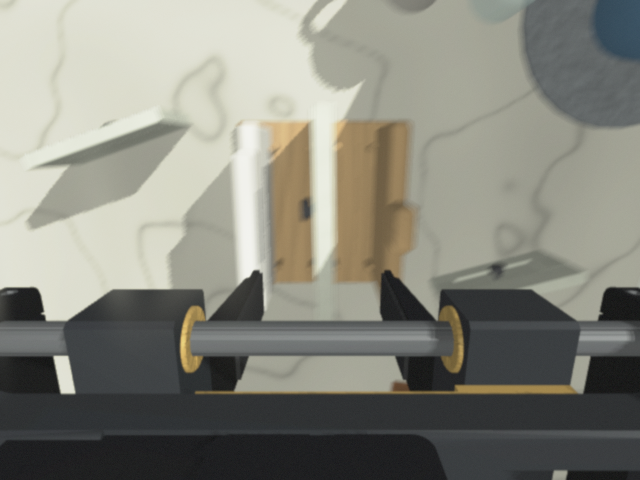

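The wrist view shows the knob at (307,208) on the robot's side of the middle panel (columns 314–336), which confirms it is the front. Next I'll refine its mid-line.

```bash
python3 - <<'E'
from h import *
import cv2
w=pickle.load(open('w1.pkl','rb')); g=w['color'].astype(int)
for r in (112,130,150,170,190,225,240,260,275): print(r,[tuple(g[r,c]) [0::2] for c in range(308,344,2)])
L=[]
for r in list(range(125,200,3))+list(range(222,276,3)):
    x=g[r,308:344,2].astype(float); d=np.diff(x); i=np.argmax(d[:14]); j=12+np.argmin(d[12:])
    L.append((r,308.5+i,308.5+j))
L=np.array(L);
for k in (1,2):
    p=np.polyfit(L[:,0],L[:,k],1); rs=np.abs(np.polyval(p,L[:,0])-L[:,k]); m=rs<2; p=np.polyfit(L[m,0],L[m,k],1)
    e=[ray(w,(np.polyval(p,r),r),132)[:2] for r in (120,300)]; print(p,e,np.arctan2(-(e[0]-e[1])[0],(e[0]-e[1])[1]), [e[1]+(e[0]-e[1])*(-247-e[1][1])/(e[0]-e[1])[1]])
E
```

```text
112 [(np.int64(226), np.int64(215)), (np.int64(226), np.int64(215)), (np.int64(230), np.int64(219)), (np.int64(233), np.int64(223)), (np.int64(232), np.int64(222)), (np.int64(236), np.int64(227)), (np.int64(236), np.int64(227)), (np.int64(235), np.int64(226)), (np.int64(235), np.int64(226)), (np.int64(235), np.int64(225)), (np.int64(234), np.int64(225)), (np.int64(233), np.int64(223)), (np.int64(231), np.int64(221)), (np.int64(227), np.int64(217)), (np.int64(229), np.int64(217)), (np.int64(226), np.int64(214)), (np.int64(227), np.int64(216)), (np.int64(226), np.int64(214))]
130 [(np.int64(163), np.int64(123)), (np.int64(183), np.int64(152)), (np.int64(205), np.int64(180)), (np.int64(219), np.int64(202)), (np.int64(227), np.int64(216)), (np.int64(234), np.int64(225)), (np.int64(235), np.int64(226)), (np.int64(235), np.int64(225)), (np.int64(236), np.int64(227)), (np.int64(236), np.int64(227)), (np.int64(235), np.int64(224)), (np.int64(232), np.int64(213)), (np.int64(230), np.int64(198)), (np.int64(226), np.int64(178)), (np.int64(223), np.int64(160)), (np.int64(220), np.int64(135)), (n
[... 3748 characters left out ...]
(160)), (np.int64(171), np.int64(159)), (np.int64(171), np.int64(159)), (np.int64(170), np.int64(159)), (np.int64(170), np.int64(159)), (np.int64(166), np.int64(151)), (np.int64(166), np.int64(142)), (np.int64(161), np.int64(130)), (np.int64(160), np.int64(117)), (np.int64(155), np.int64(100)), (np.int64(155), np.int64(95)), (np.int64(152), np.int64(93))]
[2.32328654e-02 3.05104309e+02] [array([ 527.31665613, -161.0094553 ]), array([ 551.1710801 , -323.60009841])] 0.1456753210549324 [array([ 539.93272598, -247.        ])]
[-1.65315721e-02  3.39045285e+02] [array([ 551.83408754, -157.79494582]), array([ 572.06995422, -320.85469606])] 0.12346965884530768 [array([ 562.90451774, -247.        ])]
```

{"api": "carry_out", "payload": {"motion": [[0, 0, 35, 0, 0.4], [0, 0, 35, 0, 0.4], [0, 0, 35, 0, 0.4], [0, 0, 35, 0, 0.4], [0, 0, 30, 0, 0.4], [0, 0, 15, 0, 0.4], [0, 0, 8, 0, 0.4], [0, 0, 5, 0, 0.4], [0, 0, 0, 0, 0.4]]}}

```text
t: 3.35
eef_pos: [549.9, -249.3, 104.5]
tcp_rot: [-3.141, -0.0, 1.703]
ft_force: [-0.2, 0.6, 0.8]
opening: 0.601
grip_force: 0.0
```

{"api": "carry_out", "payload": {"motion": [[0, 0, 0, 0, 1], [0, 0, 0, 0, 1], [0, 0, 0, 0, 1], [0, 0, 0, 0, 1], [0, 0, 0, 0, 1], [0, 0, 0, 0, 1], [0, 0, 0, 0, 1], [0, 0, 0, 0, 1]]}}

```text
t: 4.15
eef_pos: [550.0, -249.4, 104.8]
tcp_rot: [3.141, 0.0, 1.704]
ft_force: [-0.1, -0.9, 1.6]
opening: 0.187
grip_force: 30.0
```

```bash
python3 - <<'E'
from h import *
from cell import env
shift(env.state(),[550,-247,104],1.705)
E
```

```text
pos [ 550.  -249.4  104.8] rot [3.1415e+00 2.0000e-04 1.7044e+00] shift tool [2.3 0.4 0.8] turn deg -0.03 F [-0.1 -0.9  1.6] M [-0.05 -0.04  0.  ] grip 30.0 open 0.187 t 4.15
```

{"api": "carry_out", "payload": {"motion": [[0, 0, -5, 0, 1], [0, 0, -10, 0, 1], [0, 0, -15, 0, 1], [0, 0, -25, 0, 1], [0, 0, -30, 0, 1], [0, 0, -30, 0, 1], [0, 0, -30, 0, 1], [0, 0, -15, 0, 1], [0, 0, 0, 0, 1], [0, 0, 0, 0, 1]]}}

```text
t: 5.15
eef_pos: [549.6, -249.1, 264.3]
tcp_rot: [-3.141, -0.0, 1.704]
ft_force: [0.4, -0.3, -4.5]
opening: 0.188
grip_force: 30.0
```

```bash
python3 - <<'E'
from h import *
from cell import env
import cv2
s=env.state(); a=env.read_camera('scene'); b=env.read_camera('side'); pickle.dump((a,b,s),open('lift.pkl','wb'))
shift(s,[470,232,265],1.571+.05)
cv2.imwrite('pics/lift.png',np.hstack([cv2.resize(a['color'][160:360,160:340,::-1],(360,400)),cv2.resize(b['color'][80:240,250:426,::-1],(440,400))]))
E
```

```text
pos [ 549.6 -249.1  264.3] rot [-3.1413e+00 -2.0000e-04  1.7044e+00] shift tool [487.4 -14.8  -0.6] turn deg 4.78 F [ 0.4 -0.3 -4.5] M [ 0.02 -0.1  -0.02] grip 30.0 open 0.188 t 5.15
```

View pics/lift.png

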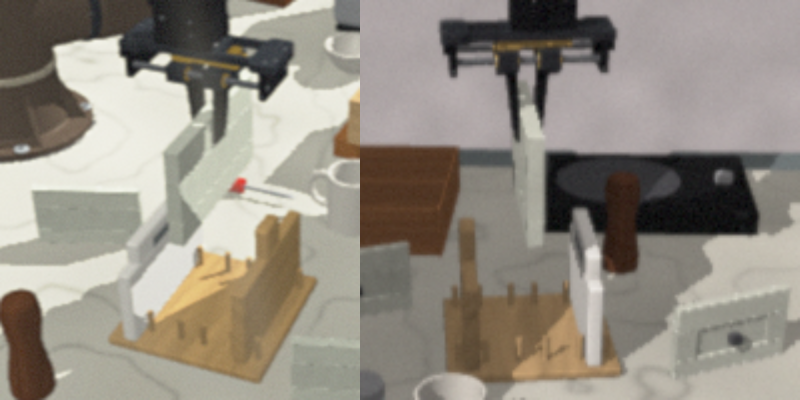

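The panel hangs upright in the grip, with its bottom end at crop (185,243) in the scene view and (543,243) in the side view, clear of the rack. The boards haven't moved. Now over to the drawer.

{"api": "carry_out", "payload": {"motion": [[20, -2, 0, 0.4, 1], [40, -3, 0, 0.4, 1], [45, -4, 0, 0.4, 1], [45, -4, 0, 0.4, 1], [45, -4, 0, 0.4, 1], [45, -4, 0, 0.4, 1], [45, -4, 0, 0.4, 1], [45, -4, 0, 0.4, 1], [45, -4, 0, 0.4, 1], [45, -4, 0, 0.4, 1], [40, -3, 0, 0.4, 1], [27, -2, 0, 0.4, 1]]}}

```text
t: 6.45
eef_pos: [461.0, 233.7, 263.7]
tcp_rot: [-3.14, 0.0, 1.622]
ft_force: [0.2, -1.2, -3.3]
opening: 0.19
grip_force: 30.0
```

{"api": "carry_out", "payload": {"motion": [[0, 0, 15, 0, 1], [0, 0, 30, 0, 1], [0, 0, 20, 0, 1], [0, 0, 0, 0, 1], [0, 0, 0, 0, 1]]}}

```text
t: 6.95
eef_pos: [462.1, 231.4, 199.4]
tcp_rot: [-3.14, 0.0, 1.621]
ft_force: [0.9, -0.4, -2.4]
opening: 0.19
grip_force: 30.0
```

```bash
python3 - <<'E'
from h import *
from cell import env
import cv2
s=env.state(); a=env.read_camera('scene'); b=env.read_camera('side'); pickle.dump((a,b,s),open('near.pkl','wb'))
shift(s,[490,232,200],1.571+.05)
A=cv2.resize(a['color'][130:260,290:430,::-1],(560,520),interpolation=cv2.INTER_CUBIC)[:, :400]
B=cv2.resize(b['color'][210:370,190:390,::-1],(650,520),interpolation=cv2.INTER_CUBIC)[:,:400]
A=cv2.resize(a['color'][140:260,310:430,::-1],(400,400),interpolation=cv2.INTER_CUBIC)
B=cv2.resize(b['color'][200:360,230:390,::-1],(400,400),interpolation=cv2.INTER_CUBIC)
cv2.imwrite('pics/near.png',np.hstack([A,B]))
E
```

```text
pos [462.1 231.4 199.4] rot [-3.1404e+00  4.0000e-04  1.6205e+00] shift tool [-0.8 27.9 -0.6] turn deg -0.03 F [ 0.9 -0.4 -2.4] M [-0.08 -0.14 -0.05] grip 30.0 open 0.19 t 6.95
```

View pics/near.png

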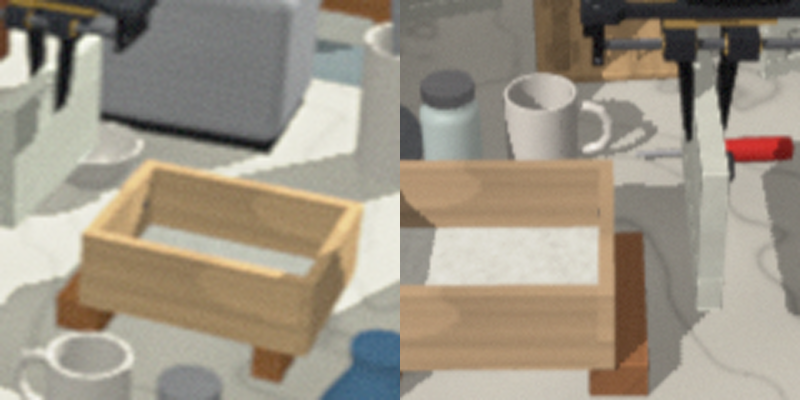

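The near view shows the panel hanging upright in front of the box. Its +y end has its top at (700–728,171) and its bottom at (697–722,304) in the right half. The box's front corners are at (612,163) and (612,290). Next step is the centring offset.

```bash
python3 - <<'E'
from h import *
a,b,s=pickle.load(open('near.pkl','rb'))
A=lambda u,v:(310+u/3.333-.35,140+v/3.333-.35)
C=lambda u,v:(230+(u-400)/2.5-.3,200+v/2.5-.3)
def show(n,c,f,L,z):
    print(n,[ray(c,f(*l),z)[:2].round(1).tolist() for l in L])
show('panel +y bottom side',b,C,[(697,306),(722,304)],106.6)
show('panel +y top side',b,C,[(700,172),(728,173)],226.6)
show('panel +y bottom/-y bottom scene',a,A,[(101,133),(15,222)],106.6)
show('drawer side f-y f+y',b,C,[(612,162),(613,287)],110)
show('drawer side f+y bottom',b,C,[(614,369)],35)
show('drawer scene f-y f+y b-y b+y',a,A,[(85,238),(150,162),(308,287),(362,208)],110)
show('drawer scene f-y bottom',a,A,[(80,297)],35)
# predicted panel corners in side for TCP-centred panel
# vertical-edge fits: expected ends
c=s['eef_pos'];th=s['tcp_rot'][2]-np.pi/2;ex=np.array([np.cos(th),np.sin(th),0]);ey=np.array([-np.sin(th),np.cos(th),0])
for sx in(-9,9):
  for z in(226.6,106.6):
    P=c+sx*ex+100*ey;P[2]=z; p=proj(b,P);q=proj(a,P); print(sx,z,P.round(1),'side crop',((p-[230,200]+.3)*2.5+[400,0]).round(1),'scene crop',((q-[310,140]+.35)*3.333).round(1))
P=c+9*ex-100*ey;P[2]=106.6;print('-y bottom scene',((proj(a,P)-[310,140]+.35)*3.333).round(1))
E
```

```text
panel +y bottom side [[467.0, 326.7], [448.9, 323.8]]
panel +y top side [[469.2, 328.3], [450.7, 328.6]]
panel +y bottom/-y bottom scene [[455.2, 365.3], [467.7, 151.0]]
drawer side f-y f+y [[536.8, 155.9], [528.2, 313.0]]
drawer side f+y bottom [[527.4, 321.3]]
drawer scene f-y f+y b-y b+y [[541.0, 148.4], [529.5, 320.9], [749.8, 160.7], [745.4, 326.6]]
drawer scene f-y bottom [[529.5, 166.5]]
-9 226.6 [448.1 330.8 226.6] side crop [732. 175.] scene crop [83.6 32.7]
-9 106.6 [448.1 330.8 106.6] side crop [723.5 310.7] scene crop [ 80.3 144.3]
9 226.6 [466.1 331.7 226.6] side crop [704.7 175.2] scene crop [100.7  35.7]
9 106.6 [466.1 331.7 106.6] side crop [698.3 310.8] scene crop [ 96.7 147.7]
-y bottom scene [ 13.4 232.7]
```

```bash
cat > fit.py <<'E'
from h import *
import cv2
from scipy.optimize import minimize
from scipy.ndimage import map_coordinates
def grad(c):
    g=[cv2.GaussianBlur(c['color'][:,:,k].astype(np.float32),(0,0),1.0) for k in range(3)]
    return [(cv2.Sobel(i,cv2.CV_32F,1,0)/8,cv2.Sobel(i,cv2.CV_32F,0,1)/8) for i in g]
def score(c,G,segs,T):
    tot=0
    for p,q in segs:
        P=T(np.array(p,float));Q=T(np.array(q,float)); u=proj(c,P);v=proj(c,Q); d=(v-u)/np.linalg.norm(v-u); n=[-d[1],d[0]]
        t=np.linspace(.06,.94,60)[:,None]; X=u+(v-u)*t
        tot+=sum(np.mean(np.sqrt(np.abs(sum(map_coordinates(g[k],[X[:,1],X[:,0]],order=1)*n[k] for k in(0,1)))+1)) for g in G)
    return tot/len(segs)
def frame(x,y,yaw,z):
    c,s=np.cos(yaw),np.sin(yaw)
    return lambda p:np.array([x+c*p[0]-s*p[1],y+s*p[0]+c*p[1],z+p[2]])
def fit(items,x0,mk,step):
    best=None
    f=lambda p:-sum(score(c,G,S,mk(p)) for c,G,S in items)
    rng=np.random.default_rng(0)
    for k in range(25):
        st=np.array(x0)+rng.uniform(-1,1,len(x0))*step*(k>0)
        r=minimize(f,st,method='Nelder-Mead',options=dict(initial_simplex=np.vstack([st,st+np.diag(step)*.5]),xatol=.01,fatol=1e-4))
        if best is None or r.fun<best.fun: best=r
    return best.x,best.fun
E
cat > f1.py <<'E'
from fit import *
a,b,s=pickle.load(open('near.pkl','rb')); Ga,Gb=grad(a),grad(b)
w=85
dsc=[((0,-w,75),(0,w,75)),((0,-w,75),(220,-w,75)),((220,-w,75),(220,w,75)),((0,-w,0),(220,-w,0)),((0,-w,0),(0,-w,75)),((220,-w,0),(220,-w,75))]
dsi=[((0,-w,75),(0,w,75)),((0,w,75),(220,w,75)),((0,w,0),(220,w,0)),((0,w,0),(0,w,75)),((0,-w,75),(220,-w,75))]
mk=lambda p:frame(p[0],p[1],p[2],35)
for n,I in (('both',[(a,Ga,dsc),(b,Gb,dsi)]),('scene',[(a,Ga,dsc)]),('side',[(b,Gb,dsi)])):
    x,f=fit(I,[532,235,.05],mk,np.array([5,5,.03])); print('drawer',n,x.round(3),round(f,2))
h=9;v=100
psc=[((h,-v,0),(h,v,0)),((h,v,0),(h,v,80)),((h,-v,0),(h,-v,120)),((-h,-v,0),(-h,-v,110))]
psi=[((h,v,0),(-h,v,0)),((h,v,0),(h,v,120)),((-h,v,0),(-h,v,120)),((h,v,120),(-h,v,120))]
mk=lambda p:frame(p[0],p[1],s['tcp_rot'][2]-np.pi/2,p[2])
for n,I in (('both',[(a,Ga,psc),(b,Gb,psi)]),('scene',[(a,Ga,psc)]),('side',[(b,Gb,psi)])):
    x,f=fit(I,[458,228,108],mk,np.array([5,6,5.])); print('panel',n,x.round(2),round(f,2))
print(s['eef_pos'])
E
python3 f1.py
```

```text
drawer both [5.30633e+02 2.38233e+02 4.30000e-02] -20.55
drawer scene [5.28018e+02 2.39190e+02 5.80000e-02] -10.27
drawer side [5.31768e+02 2.36983e+02 4.90000e-02] -10.71
panel both [463.54 230.02 105.34] -17.89
panel scene [460.99 234.71 106.52] -10.03
panel side [447.79 284.44 154.51] -8.18
[462.10545121 231.36353929 199.44726466]
```

```bash
cat >> f1.py <<'E'
c=s['eef_pos']
print('y scans')
for z in (105,106.6,108):
    for n,cc,G,S in (('scene',a,Ga,psc),('side',b,Gb,psi)):
        r=[(max(score(cc,G,S,frame(c[0]+dx,y,s['tcp_rot'][2]-np.pi/2,z)) for dx in(-2,-1,0,1,2)),y) for y in np.arange(222,242,.5)]
        r.sort(reverse=True); print(z,n,[(round(q[0],2),q[1]) for q in r[:4]])
E
sed -i "s/^    x,f=fit/    continue;x,f=fit/" f1.py; python3 f1.py
```

```text
[462.10545121 231.36353929 199.44726466]
y scans
105 scene [(np.float64(10.02), np.float64(236.5)), (np.float64(10.02), np.float64(236.0)), (np.float64(10.01), np.float64(237.0)), (np.float64(10.0), np.float64(234.5))]
105 side [(np.float64(8.04), np.float64(230.0)), (np.float64(8.03), np.float64(229.5)), (np.float64(7.95), np.float64(229.0)), (np.float64(7.89), np.float64(230.5))]
106.6 scene [(np.float64(10.03), np.float64(234.5)), (np.float64(10.02), np.float64(234.0)), (np.float64(10.02), np.float64(235.0)), (np.float64(10.01), np.float64(232.5))]
106.6 side [(np.float64(7.97), np.float64(231.5)), (np.float64(7.95), np.float64(232.0)), (np.float64(7.91), np.float64(231.0)), (np.float64(7.85), np.float64(232.5))]
108 scene [(np.float64(10.02), np.float64(232.5)), (np.float64(10.02), np.float64(232.0)), (np.float64(10.02), np.float64(230.5)), (np.float64(10.01), np.float64(233.0))]
108 side [(np.float64(7.9), np.float64(233.0)), (np.float64(7.88), np.float64(233.5)), (np.float64(7.86), np.float64(234.0)), (np.float64(7.84), np.float64(232.5))]
```

{"api": "carry_out", "payload": {"motion": [[1.5, 10, 0, 0, 1], [0, 20, 0, 0, 1], [0, 15, 0, 0, 1], [0, 9, 0, 0, 1], [0, 0, 15, 0, 1], [0, 0, 20, 0, 1], [0, 0, 15, 0, 1], [0, 0, 10, 0, 1], [0, 0, 4, 0, 1], [0, 0, 0, 0, 1], [0, 0, 0, 0, 1]]}}

```text
t: 8.15
eef_pos: [516.3, 235.7, 136.2]
tcp_rot: [3.141, -0.0, 1.621]
ft_force: [-0.5, 0.2, -2.8]
opening: 0.187
grip_force: 30.0
```

```bash
python3 - <<'E'
from fit import *
from cell import env
s=env.state(); a=env.read_camera('scene'); b=env.read_camera('side'); pickle.dump((a,b,s),open('low.pkl','wb'))
shift(s,[530.6-13,238,128],1.571+.05)
Ga,Gb=grad(a),grad(b);c=s['eef_pos'];h=9;v=100
zb=c[2]-92.8
psi=[((h,v,0),(-h,v,0)),((h,v,0),(h,v,110)),((-h,v,0),(-h,v,110)),((h,v,120),(-h,v,120)),((h,v,120),(h,30,120))]
psc=[((h,-v,75),(h,-v,118)),((-h,-v,0),(-h,-v,118)),((h,v,85),(h,v,118)),((h,-v,0),(-h,-v,0))]
for n,cc,G,S in (('scene',a,Ga,psc),('side',b,Gb,psi)):
    r=[(score(cc,G,S,frame(c[0]+dx,y,s['tcp_rot'][2]-np.pi/2,zb)),y,dx) for y in np.arange(226,248,.5) for dx in(-3,-2,-1,0,1,2,3)]
    r.sort(reverse=True); print(n,[(round(float(q[0]),2),q[1:]) for q in r[:4]])
A=cv2.resize(a['color'][150:250,310:410,::-1],(400,400),interpolation=cv2.INTER_CUBIC)
B=cv2.resize(b['color'][230:370,230:370,::-1],(400,400),interpolation=cv2.INTER_CUBIC)
cv2.imwrite('pics/low.png',np.hstack([A,B]))
E
```

```text
pos [516.3 235.7 136.2] rot [ 3.1407e+00 -2.0000e-04  1.6206e+00] shift tool [2.2 1.4 8.2] turn deg -0.02 F [-0.5  0.2 -2.8] M [ 0.01 -0.12  0.01] grip 30.0 open 0.187 t 8.15
scene [(10.94, (np.float64(239.5), 0)), (10.94, (np.float64(240.0), 0)), (10.92, (np.float64(240.5), 0)), (10.92, (np.float64(239.0), 0))]
side [(13.01, (np.float64(238.0), 1)), (13.0, (np.float64(237.5), 1)), (12.97, (np.float64(237.0), 1)), (12.93, (np.float64(236.5), 1))]
```

View pics/low.png

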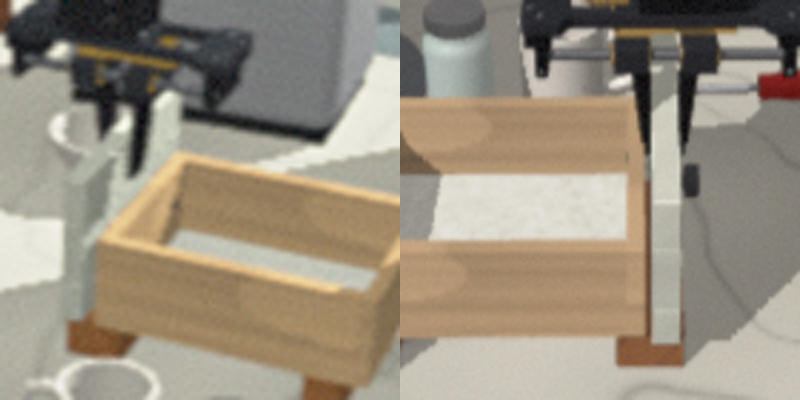

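The low view shows the panel over the ledge with a small gap to the face: panel columns 653–680 and box face at 645 in the right half. Centring is within about 1 mm. Next I'll lower it gently until it touches.

{"api": "carry_out", "payload": {"motion": [[-0.8, 0, 3, 0, 1], [0, 0, 3, 0, 1], [0, 0, 1, 0, 1], [0, 0, 0, 0, 1], [0, 0, 0, 0, 1], [0, 0, 0, 0, 1]]}}

```text
t: 8.85
eef_pos: [516.0, 234.8, 128.7]
tcp_rot: [3.141, 0.0, 1.621]
ft_force: [0.6, 0.4, -2.8]
opening: 0.19
grip_force: 30.0
```

{"api": "carry_out", "payload": {"motion": [[0, 0, 0.5, 0, 1], [0, 0, 0, 0, 1], [0, 0, 0, 0, 1], [0, 0, 0, 0, 1]]}}

```text
t: 9.25
eef_pos: [516.0, 234.8, 128.1]
tcp_rot: [3.142, 0.0, 1.621]
ft_force: [-1.0, -0.5, -3.5]
opening: 0.187
grip_force: 30.0
```

{"api": "carry_out", "payload": {"motion": [[0, 0, 0.5, 0, 1], [0, 0, 0, 0, 1], [0, 0, 0, 0, 1], [0, 0, 0, 0, 1]]}}

```text
t: 9.65
eef_pos: [516.0, 234.8, 127.8]
tcp_rot: [3.141, -0.0, 1.621]
ft_force: [-0.8, 0.6, 0.6]
opening: 0.186
grip_force: 30.0
```

{"api": "carry_out", "payload": {"motion": [[0, 1, 0, 0, 1], [0, 1, 0, 0, 1], [0, 0, 0, 0, 1], [0, 0, 0, 0, 1], [0, 0, 0, 0, 1]]}}

```text
t: 10.15
eef_pos: [517.5, 234.8, 127.7]
tcp_rot: [-3.141, 0.0, 1.621]
ft_force: [-3.7, -0.3, 5.0]
opening: 0.186
grip_force: 30.0
```

{"api": "carry_out", "payload": {"motion": [[0, 0.5, 0, 0, 1], [0, 0.5, 0, 0, 1], [0, 0, 0, 0, 1], [0, 0, 0, 0, 1], [0, 0, 0, 0, 1]]}}

```text
t: 10.65
eef_pos: [518.3, 234.9, 127.8]
tcp_rot: [-3.14, 0.0, 1.621]
ft_force: [-5.8, 0.9, 5.9]
opening: 0.186
grip_force: 30.0
```

{"api": "carry_out", "payload": {"motion": [[0, 0.5, 0, 0, 1], [0, 0.5, 0, 0, 1], [0, 0, 0, 0, 1], [0, 0, 0, 0, 1], [0, 0, 0, 0, 1]]}}

```text
t: 11.15
eef_pos: [519.4, 234.9, 127.7]
tcp_rot: [-3.14, 0.0, 1.621]
ft_force: [-5.7, -0.2, 5.6]
opening: 0.188
grip_force: 30.0
```

The panel is dragging on the ledge, so I'll ease the downward load before I go on.

{"api": "carry_out", "payload": {"motion": [[0, 0, -0.5, 0, 1], [0, 0, 0, 0, 1], [0, 0, 0, 0, 1], [0, 0, 0, 0, 1]]}}

```text
t: 11.55
eef_pos: [520.1, 234.9, 127.9]
tcp_rot: [3.142, 0.0, 1.621]
ft_force: [-0.2, 0.5, -3.6]
opening: 0.187
grip_force: 30.0
```

{"api": "carry_out", "payload": {"motion": [[0, 0, -0.2, 0, 1], [0, 0, 0, 0, 1], [0, 0, 0, 0, 1], [0, 0, 0, 0, 1]]}}

```text
t: 11.95
eef_pos: [520.0, 235.0, 128.3]
tcp_rot: [3.142, 0.0, 1.621]
ft_force: [-0.8, -0.6, -3.6]
opening: 0.186
grip_force: 30.0
```

{"api": "carry_out", "payload": {"motion": [[0, 0.5, 0, 0, 1], [0, 0.5, 0, 0, 1], [0, 0, 0, 0, 1], [0, 0, 0, 0, 1], [0, 0, 0, 0, 1]]}}

```text
t: 12.45
eef_pos: [520.9, 235.0, 128.3]
tcp_rot: [-3.141, 0.0, 1.621]
ft_force: [-0.5, 0.1, -3.9]
opening: 0.187
grip_force: 30.0
```

{"api": "carry_out", "payload": {"motion": [[0, 0.5, 0, 0, 1], [0, 0, 0, 0, 1], [0, 0, 0, 0, 1], [0, 0, 0, 0, 1]]}}

```text
t: 12.85
eef_pos: [521.1, 235.0, 128.2]
tcp_rot: [-3.141, 0.0, 1.621]
ft_force: [-5.7, 0.3, -1.8]
opening: 0.185
grip_force: 30.0
```

{"api": "carry_out", "payload": {"motion": [[0, -0.4, 0, 0, 1], [0, 0, 0.4, 0, 1], [0, 0, 0, 0, 1], [0, 0, 0, 0, 1], [0, 0, 0, 0, 1]]}}

```text
t: 13.35
eef_pos: [521.0, 235.0, 127.8]
tcp_rot: [-3.141, 0.0, 1.621]
ft_force: [-4.3, -0.4, -1.5]
opening: 0.189
grip_force: 30.0
```

```bash
cat > f2.py <<'E'
from fit import *
from cell import env
s=env.state(); a=env.read_camera('scene'); b=env.read_camera('side'); pickle.dump((a,b,s),open('on.pkl','wb'))
shift(s,[521.6,238,128],1.571+.05)
Ga,Gb=grad(a),grad(b);c=s['eef_pos'];h=9;v=100
psi=[((h,v,0),(-h,v,0)),((h,v,0),(h,v,110)),((-h,v,0),(-h,v,110)),((h,v,120),(-h,v,120)),((h,v,120),(h,30,120))]
psc=[((h,-v,80),(h,-v,118)),((-h,-v,0),(-h,-v,118)),((h,v,85),(h,v,118)),((h,-v,0),(-h,-v,0))]
w=85
dsc=[((0,-w,75),(220,-w,75)),((220,-w,75),(220,w,75)),((0,-w,0),(220,-w,0)),((220,-w,0),(220,-w,75)),((0,w,75),(220,w,75))]
dsi=[((0,w,75),(220,w,75)),((0,w,0),(220,w,0)),((0,-w,75),(220,-w,75)),((220,-w,75),(220,w,75))]
for n,cc,G,S,D in (('scene',a,Ga,psc,dsc),('side',b,Gb,psi,dsi)):
    r=[(score(cc,G,S,frame(c[0]+dx,y,.05,35)),y,dx) for y in np.arange(226,248,.5) for dx in(-3,-2,-1,0,1,2,3)]
    r.sort(reverse=True); print(n,[(round(float(q[0]),2),q[1:]) for q in r[:3]])
    r=[(score(cc,G,D,frame(530.6+dx,y,.05,35)),y,dx) for y in np.arange(226,248,.5) for dx in(-3,-2,-1,0,1,2,3)]
    r.sort(reverse=True); print('drawer',n,[(round(float(q[0]),2),q[1:]) for q in r[:3]])
for z in (1,):
    A=cv2.resize(a['color'][150:250,310:410,::-1],(400,400),interpolation=cv2.INTER_CUBIC)
    B=cv2.resize(b['color'][230:370,230:370,::-1],(400,400),interpolation=cv2.INTER_CUBIC)
    cv2.imwrite('pics/on.png',np.hstack([A,B]))
E
python3 f2.py
```

```text
pos [521.  235.  127.8] rot [-3.1415e+00  1.0000e-04  1.6206e+00] shift tool [ 3.   0.7 -0.2] turn deg -0.02 F [-4.3 -0.4 -1.5] M [-0.05  0.65  0.15] grip 30.0 open 0.189 t 13.35
scene [(11.18, (np.float64(239.5), -1)), (11.17, (np.float64(240.0), -1)), (11.16, (np.float64(241.5), -2))]
drawer scene [(9.8, (np.float64(241.0), -2)), (9.8, (np.float64(240.5), -2)), (9.8, (np.float64(240.0), -2))]
side [(12.0, (np.float64(235.5), 1)), (11.96, (np.float64(235.5), 2)), (11.95, (np.float64(235.0), 1))]
drawer side [(9.33, (np.float64(237.0), 1)), (9.33, (np.float64(236.5), 1)), (9.3, (np.float64(237.5), 1))]
```

{"api": "carry_out", "payload": {"motion": [[0, 0.3, 0, 0, 1], [0, 0, 0, 0, 1], [0, 0, 0, 0, 1], [0, 0, 0, 0, 1], [0, 0, 0, 0, 1]]}}

```text
t: 13.95
eef_pos: [521.0, 235.0, 127.8]
tcp_rot: [-3.141, 0.0, 1.621]
ft_force: [-5.9, -0.8, -0.9]
opening: 0.188
grip_force: 30.0
```

```bash
python3 f2.py
```

```text
pos [521.  235.  127.8] rot [-3.1408e+00  2.0000e-04  1.6206e+00] shift tool [ 3.   0.7 -0.2] turn deg -0.02 F [-5.9 -0.8 -0.9] M [0.04 0.99 0.14] grip 30.0 open 0.188 t 13.95
scene [(11.1, (np.float64(239.5), -1)), (11.09, (np.float64(240.0), -1)), (11.09, (np.float64(239.0), -1))]
drawer scene [(9.79, (np.float64(241.0), -2)), (9.79, (np.float64(240.5), -2)), (9.78, (np.float64(240.0), -2))]
side [(11.99, (np.float64(235.5), 1)), (11.96, (np.float64(235.5), 2)), (11.92, (np.float64(235.0), 1))]
drawer side [(9.31, (np.float64(237.0), 1)), (9.31, (np.float64(236.5), 1)), (9.28, (np.float64(237.5), 1))]
```

View pics/on.png

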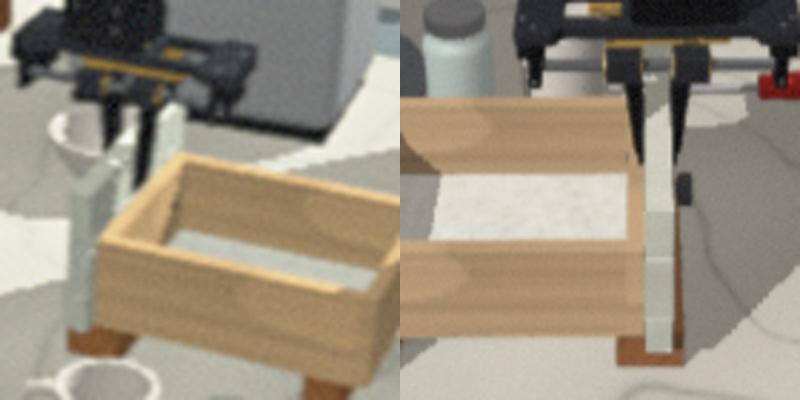

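The panel is flush on the face and standing on the ledge, at columns 645–672 in the right half. I'll raise the push to about 10 N now.

{"api": "carry_out", "payload": {"motion": [[0, 0.3, 0.1, -0.1, 1], [0, 0.3, 0, 0, 1], [0, 0, 0, 0, 1], [0, 0, 0, 0, 1], [0, 0, 0, 0, 1], [0, 0, 0, 0, 1]]}}

```text
t: 14.65
eef_pos: [521.1, 235.0, 127.8]
tcp_rot: [-3.14, 0.0, 1.622]
ft_force: [-8.2, -0.5, 1.6]
opening: 0.185
grip_force: 30.0
```

```bash
python3 f2.py|head -1
```

```text
pos [521.1 235.  127.8] rot [-3.1396e+00  2.0000e-04  1.6221e+00] shift tool [ 2.9  0.7 -0.2] turn deg 0.06 F [-8.2 -0.5  1.6] M [-0.02  1.57  0.07] grip 30.0 open 0.185 t 14.65
```

{"api": "carry_out", "payload": {"motion": [[0, 0.3, 0, 0, 1], [0, 0.2, 0, 0, 1], [0, 0, 0, 0, 1], [0, 0, 0, 0, 1], [0, 0, 0, 0, 1], [0, 0, 0, 0, 1], [0, 0, 0, 0, 1], [0, 0, 0, 0, 1]]}}

```text
t: 15.55
eef_pos: [521.1, 235.0, 127.8]
tcp_rot: [-3.139, 0.0, 1.622]
ft_force: [-11.0, -0.2, 3.1]
opening: 0.188
grip_force: 30.0
```

```bash
python3 f2.py
```

```text
pos [521.1 235.  127.8] rot [-3.1386e+00  4.0000e-04  1.6221e+00] shift tool [ 2.9  0.6 -0.2] turn deg 0.06 F [-11.   -0.2   3.1] M [-0.03  2.02  0.03] grip 30.0 open 0.188 t 15.55
scene [(11.2, (np.float64(239.5), -1)), (11.19, (np.float64(240.0), -1)), (11.19, (np.float64(239.0), -1))]
drawer scene [(9.8, (np.float64(241.0), -2)), (9.79, (np.float64(240.5), -2)), (9.79, (np.float64(240.0), -2))]
side [(12.1, (np.float64(235.5), 1)), (12.07, (np.float64(235.5), 2)), (12.04, (np.float64(236.0), 1))]
drawer side [(9.32, (np.float64(237.0), 1)), (9.32, (np.float64(236.5), 1)), (9.29, (np.float64(237.5), 1))]
```

{"api": "carry_out", "payload": {"motion": [[0, 0, 0, 0, 1], [0, 0, 0, 0, 1], [0, 0, 0, 0, 1], [0, 0, 0, 0, 1], [0, 0, 0, 0, 1], [0, 0, 0, 0, 1], [0, 0, 0, 0, 1], [0, 0, 0, 0, 1], [0, 0, 0, 0, 1], [0, 0, 0, 0, 1]]}}

```text
t: 16.65
eef_pos: [521.1, 235.0, 127.8]
tcp_rot: [-3.139, 0.0, 1.622]
ft_force: [-10.9, -0.5, 3.4]
opening: 0.19
grip_force: 30.0
```

```bash
python3 -c "
from cell import env
print(env.job_done())"
```

```text
the job is handed in; nothing more can be done
None
```

The drawer front is on the ledge, knob outwards, centred to within about 1 mm by the cameras and looking flush; the arm is still gripping it with a steady push of about 11 N at the wrist, and I handed the job in at about 17 s.

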